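Stroke the sprung contact studs of a test track

TASK

Test the six sprung brass studs between the rails of the curved track on the plywood board: with the fingertips, gripping nothing, stroke lightly along the row from the stud nearest the buffer stop to the one at the open end, so that each stud clearly dips in turn and springs back behind you. Finish while still holding the last stud, and only that one, clearly down with the fingertips so that a meter can be read. Leave the things standing on and around the board where they are.

Things in the scene. Friction and masses are not known exactly. Their poses are not given: they have to be found in the camera images.
- test_board: Rectangular plywood board, 124 x 250 x 9 mm, fixed flat on the worktop at any yaw. Origin: centre of its underside; z up, y along its length towards the buffer-stop end, x across it. On it a single curved track, 160 mm radius (centre of the curve at x = +140 mm, y = 0 of the board, so the curve bulges to -x): dark sleepers 2 mm high and two steel rails 24 mm apart, rail tops 15 mm above the worktop. Between the rails stands one row of six brass studs along the curve.
- buffer_stop (a point): Top centre of the buffer stop, a 40 mm wide wooden beam with two round steel buffers, across one end of the track, top 32 mm above the worktop; about 31 mm along the track from stud_1. The other end of the track is open.
- stud_1_top (a point): Middle of the top of the first brass stud, counted from the buffer stop. Each stud is a smooth round brass bar, 8 mm thick, bent to a low ridge 35 mm long along the track, with a 6 mm level top at 23 mm above the worktop (8 mm above the rail tops) and a 30-degree slope at each end; studs are 36 mm apart, their ends nearly meeting. The point sinks with the stud; y along the track towards the buffer stop, z up.
- stud_2_top (a point): Middle of the top of the second brass stud, counted from the buffer stop; shaped as stud_1_top. 36 mm along the curve from stud_1_top.
- stud_3_top (a point): Middle of the top of the third brass stud, counted from the buffer stop; shaped as stud_1_top. 36 mm along the curve from stud_2_top.
- stud_4_top (a point): Middle of the top of the fourth brass stud, counted from the buffer stop; shaped as stud_1_top. 36 mm along the curve from stud_3_top.
- stud_5_top (a point): Middle of the top of the fifth brass stud, counted from the buffer stop; shaped as stud_1_top. 36 mm along the curve from stud_4_top.
- stud_6_top (a point): Middle of the top of the last brass stud, counted from the buffer stop; shaped as stud_1_top. 36 mm along the curve from stud_5_top. The one at the open end.
- stud_1 (a joint): How far the first stud is pressed down, m: 0 up, at most 0.009. Spring: about 0.7 N to start and 0.8 N more per mm, springs back by itself; slippery (friction about 0.3).
- stud_2 (a joint): How far the second stud is pressed down, m: 0 up, at most 0.009. Spring: about 0.7 N to start and 0.8 N more per mm, springs back by itself; slippery (friction about 0.3).
- stud_3 (a joint): How far the third stud is pressed down, m: 0 up, at most 0.009. Spring: about 0.7 N to start and 0.8 N more per mm, springs back by itself; slippery (friction about 0.3).
- stud_4 (a joint): How far the fourth stud is pressed down, m: 0 up, at most 0.009. Spring: about 0.7 N to start and 0.8 N more per mm, springs back by itself; slippery (friction about 0.3).
- stud_5 (a joint): How far the fifth stud is pressed down, m: 0 up, at most 0.009. Spring: about 0.7 N to start and 0.8 N more per mm, springs back by itself; slippery (friction about 0.3).
- stud_6 (a joint): How far the last stud is pressed down, m: 0 up, at most 0.009. Spring: about 0.7 N to start and 0.8 N more per mm, springs back by itself; slippery (friction about 0.3).
- paint_pot: Small round paint pot, 28 mm across, 32 mm high, standing loose on the board inside the curve; origin at the centre of its underside.
- coal_bin: Small dark open model coal bin, 28 x 36 x 23 mm, loose on the board inside the curve; origin at the centre of its underside.
- pins_tin: Shut red flat tin, 70 x 117 x 34 mm, loose on the worktop to the left; origin at the centre of its underside.
- glue: Glue bottle with a pointed cap, 37 mm across, 108 mm high, standing loose at the back left; origin at the centre of its underside.
- controller: Black hand controller with a round knob, 105 x 58 x 36 mm, lying loose to the right; origin at the centre of its underside.

How it is judged:
By the outcome, as a careful person would: the job done as asked, in the order asked, and still so for the second after the job is handed in, while the arm keeps its last pose, push and grip.
It also fails if it takes over 38 s, if anything falls off the work surface, if the arm or the gripper's body presses on something with over 40 N, if the wrist force passes 120 N, or if a joint passes its speed limit or range.

ROBOT

A 6-joint arm with a two-finger parallel gripper is mounted at the origin on a cart in front of the work surface, level with it; the furniture and walls round the work are solid. World frame = base frame: x ahead of the robot, y to its left, z up, the work surface at z = 0. Lengths are in m, angles in rad, forces in N, time in s.
With the tool pointing down it reaches from about 0.4 to 0.825 m from the base axis. Payload 7 kg.
Tool frame: the origin (TCP) lies midway between the tips of the shut fingers; the grasp point (between the pads) lies arm.hold_point_z behind it (arm.hold_point_z is the distance from the TCP to the grasp point, in m); z points along the fingers, y is the line along which they close (so a half turn about z gives the same grasp; the last joint's range is limited). The gripper opens to 88 mm and grips with 3 to 60 N. Pads are 19 mm wide; open, the fingers measure 130 mm over their backs; the gripper's body (78 mm by 193 mm) begins 47 mm behind the grasp point.
Start: joints at [-0.992, 0.359, 0.012, 0, -1.224, -0.288], TCP at [0.194, -0.647, 0.227] pointing down, gripper open.
Joint ranges: [-3.07, 3.07], [-1.43, 2.12], [-1.02, 1.25], [-3.03, 1.67], [-3.05, -0], [-3.03, 3.03]. Speed limits (rad/s): [2.39, 2.39, 3.01, 3.14, 3.14, 3.14].

INTERFACE

Orientations are given as [roll, pitch, yaw] about the fixed x, y, z axes, in that order (R = Rz(yaw) Ry(pitch) Rx(roll)).
In Python, from station import arm gives the robot as it stands.
- The arm moves only by the shell command python3 -m crank 'ROWS' [OPENING] [FORCE]. ROWS is JSON, a list that holds one entry, the list of rows, each a list of 4 numbers: the shift along the tool's x, y, z in units of 25 mm (1.0 is 25 mm), then the turn about the tool's z in units of 5 degrees (1.0 is 5 degrees). A call has 1 to 12 rows; each row is the pose to reach, as a shift and turn from the pose commanded when the call began, along the tool's axes at that moment; what a row does not reach only later rows make up. A row lasts 1/8 s, in which the tool goes at most 62.5 mm and 10.7 degrees, less where a joint would pass 70% of its speed; a pose out of reach is approached as far as the arm can. A call with a gripper value outside its range is refused whole. OPENING is the closure, from 0 (fully open) to 1 (shut), set as the call begins (- or left out, the last holds). The fingers move at their own pace and stop on an object; FORCE is the grip in N (left out, the last holds). Time passes only in rows, so rows that repeat a pose let the fingers close. It gives the time, the measured TCP pose, the force, the opening and the grip force at its end, in the units of the state.
- arm.get_state(): the state, without advancing time (a new reading comes with each control period).
- arm.grab_frame(name): name is "scene" or "top" or "wrist"; returns (picture, depth): 420x560x3 uint8, red, green, blue; 420x560 float32, m along the optical axis (not along the pixel's ray), 0 where there is no reading.
- arm.get_calibration(name): a dict with "mtx" (3x3 intrinsics, pixels), "R" (3x3) and "t" (3): a world point X has camera coordinates R X + t; the wrist camera has in their place "mount" (4x4, takes a point from camera to tool coordinates, whose origin is the TCP and whose axes are the flange's). Camera axes: x right, y down, z forward; pixel columns grow to the right and rows downward; lengths in m; the calibration is good to about 2 mm. The wrist camera is an equidistant fisheye: a pixel r from the principal point sees the ray r / f radians off the axis. A picture is of the moment at which its call begins: read the wrist's pose just before it. get_calibration takes no time and is no camera call.
- arm.job_done(): hands the job in; it is judged then, once.
Trained networks look in the newest picture that a camera, given by its name, has taken for a name from the list of things; names that differ only in an ending like _2 or _b are one class to them, and where a whole thing is asked for, a point or a joint stands for the part that bears it (a point fixed in the world has none). Each returns a list of dicts, best first, with "score" (0 to 1); they miss things now and then, are a little off and sometimes report something else, mostly with a low value. They report only what shows in the picture. A call takes as long as a camera call.
- arm.recognise(thing, camera): "extent" ([left, top, width, height] in pixels, round what is visible of it).
- arm.trace(thing, camera): "mask" (420x560 bool, what is visible of it) and "extent" ([left, top, width, height] in pixels, round what is visible of it).
The state is a dict: "t": time; "q": joint angles; "qd": joint speeds; "joint_efforts": joint torques, N m; "eef_pos": TCP position; "ee_rot": TCP orientation; "force": force on the tool from outside, world axes, zero at the start; "moment": the same for the moment, N m; "width": finger opening in m; "gripper_force": force on a finger pad.
Only numpy, scipy, OpenCV 4.12 (cv2) and the standard library are available. Lean on these libraries where they do the work, as an engineer would, in place of code of your own. Each camera call takes 0.05 s, during which the arm holds its last target. There are 200 camera calls.

## Working session

There is one attempt and no reset: what is moved stays moved. The work goes in short steps, Python scripts to look and compute and a shell command to move; the robot and the scene stay as the last step left them, time stands still between calls to the robot, and variables do not carry over. Pictures are saved under pics/ and viewed, at most 10 in all, crops included, and the job is handed in when it is done.

```bash
mkdir -p pics; ls
python3 - <<'E'
from station import arm
import cv2,numpy as np
s=arm.get_state();print(s,arm.hold_point_z)
for n in("top","scene"):
    p,d=arm.grab_frame(n);cv2.imwrite(f"pics/{n}0.png",p[...,::-1]);np.savez(f"{n}0.npz",p=p,d=d)
    c=arm.get_calibration(n);print(n,c)
    for th in("stud_1_top","buffer_stop","test_board","paint_pot","coal_bin"):
        print(th,[(r["extent"],round(r["score"],2)) for r in arm.recognise(th,n)][:8])
print(arm.get_calibration("wrist"))
E
```

```text
pics
{'t': 0.0, 'q': array([-9.91844979e-01,  3.59364017e-01,  1.10578333e-02, -3.66123190e-04,
       -1.22407823e+00, -2.88096404e-01]), 'qd': array([-8.89476835e-05, -6.77223207e-04,  6.80491020e-04,  2.60561453e-04,
       -3.34501052e-04, -7.39314889e-04]), 'joint_efforts': array([-8.73603381e-05, -5.82721031e+01,  2.93052417e+01,  6.99706078e+00,
        6.96653282e-03, -2.21646551e-04]), 'eef_pos': array([ 0.19340906, -0.64618954,  0.22563414]), 'ee_rot': array([ 3.13997221e+00, -1.21271093e-04, -2.85086230e+00]), 'force': array([ 0.20606311, -0.18609658, -0.52047352]), 'moment': array([-0.03086668,  0.0291467 , -0.01671861]), 'gripper_force': 0.0, 'width': 0.08747242077839834} 0.0188
top {'mtx': array([[393.92944272,   0.        , 280.08967037],
       [  0.        , 393.92944272, 210.59673216],
       [  0.        ,   0.        ,   1.        ]]), 'R': array([[ 0.01938254, -0.9995151 , -0.02436986],
       [-0.99769789, -0.0177515 , -0.06545085],
       [ 0.06498651,  0.02558237, -0.99755817]]), 't': array([-0.02672471,  0.53535366,  0.98445067])}
stud_1_top [([263.9, 232.3, 
[... 736 characters left out ...]
7, 78.5, 68.4], 0.76), ([146.8, 255.1, 74.8, 55.1], 0.43)]
paint_pot [([259.3, 204.1, 18.4, 16.2], 0.48)]
coal_bin [([270.3, 194.7, 13.5, 17.9], 0.62), ([245.1, 187.0, 86.0, 66.5], 0.2)]
{'mtx': array([[325.1922621 ,   0.        , 279.26438689],
       [  0.        , 325.1922621 , 214.15364865],
       [  0.        ,   0.        ,   1.        ]]), 'mount': array([[ 1.47126229e-05, -9.58674660e-01, -2.84504649e-01,
         7.67643013e-02],
       [ 9.99999805e-01,  1.91909189e-04, -5.94949353e-04,
        -1.65451393e-03],
       [ 6.24961925e-04, -2.84504585e-01,  9.58674476e-01,
        -1.57349441e-01],
       [ 0.00000000e+00,  0.00000000e+00,  0.00000000e+00,
         1.00000000e+00]])}
```

Run:
```python
import cv2
p=cv2.imread("pics/top0.png")
cv2.imwrite("pics/top0c.png",cv2.resize(p[150:300,190:390],None,fx=4,fy=4,interpolation=cv2.INTER_CUBIC))
```

```text
(no output)
```

View pics/top0c.png

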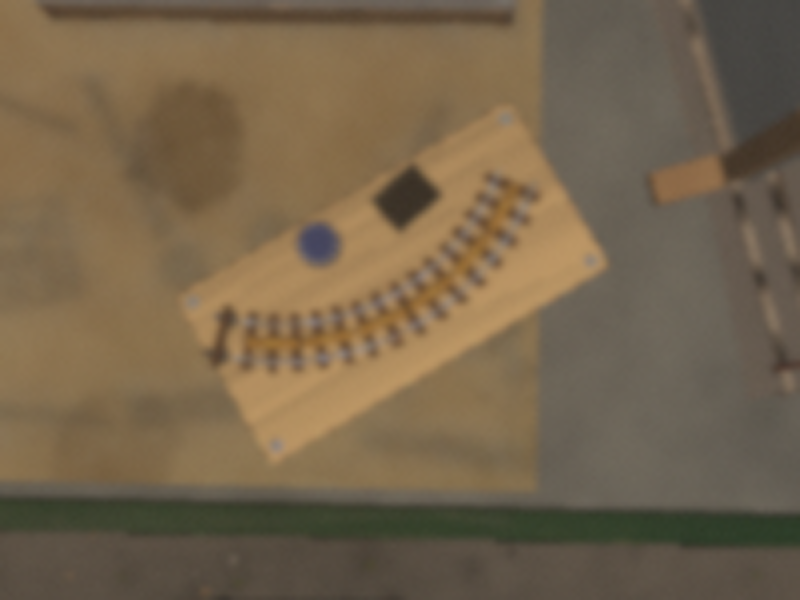

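The top view shows the board tilted. The buffer stop is at left (crop ~222,335), the track runs to the open end at (515,190), and the pot (320,243) and bin (408,197) are inside the curve.

```bash
cat > h.py <<'E'
import numpy as np
from station import arm
from scipy.spatial.transform import Rotation as Ro
def top_xy(uv,z):
    c=arm.get_calibration("top");uv=np.atleast_2d(uv)
    r=np.c_[uv,np.ones(len(uv))]@np.linalg.inv(c["mtx"]).T@c["R"]
    o=-c["R"].T@c["t"];return (o+r*((z-o[2])/r[:,2])[:,None])[:,:2]
def fit2(a,b): # rigid a->b
    ca,cb=a.mean(0),b.mean(0);A=((a-ca)[:,0]+1j*(a-ca)[:,1]);B=((b-cb)[:,0]+1j*(b-cb)[:,1])
    th=np.angle((B*A.conj()).sum());R=np.array([[np.cos(th),-np.sin(th)],[np.sin(th),np.cos(th)]])
    return th,cb-R@ca,R
def studs(): # board frame xy, tangent towards buffer (angle)
    ph=(np.array([2.5,1.5,.5,-.5,-1.5,-2.5])*36)/160
    return np.c_[.14-.16*np.cos(ph),.16*np.sin(ph)],np.pi/2-ph
def track_pose(s,th,t,R): # s along from stud1 (m) -> world xy, tangent yaw towards buffer
    ph=(.09-s)/.16
    return R@np.array([.14-.16*np.cos(ph),.16*np.sin(ph)])+t, th+np.pi/2-ph
E
python3 - <<'E'
from h import *
px=np.array([[512,107],[605,262],[275,460],[185,300]])/4+[190,150]
w=top_xy(px,.009)
# y to buffer end; track bulges to -x -> pot side is +x
b=np.array([[.062,-.125],[-.062,-.125],[-.062,.125],[.062,.125]])
th,t,R=fit2(b,w);print("yaw",np.degrees(th),t);print((w-(b@R.T+t))*1e3)
P,a=studs();print(P@R.T+t,np.degrees(a+th))
print("pot",R.T@(top_xy(np.array([320,243])/4+[190,150],.03)[0]-t))
print("buf",R.T@(top_xy(np.array([222,335])/4+[190,150],.032)[0]-t))
for g in("glue","pins_tin","controller"):
    for r in arm.recognise(g,"top")[:2]:
        e=r["extent"];print(g,r["score"],e,top_xy([e[0]+e[2]/2,e[1]+e[3]/2],.05))
E
```

```text
yaw 31.699573315146417 [ 0.51143204 -0.03876771]
[[-4.6090625   0.15165112]
 [ 2.1686129   4.8013006 ]
 [ 3.65669447  0.04340807]
 [-1.21624487 -4.99635979]]
[[ 4.70552975e-01  3.62755021e-02]
 [ 4.74255979e-01  5.42751257e-04]
 [ 4.85837849e-01 -3.34631600e-02]
 [ 5.04714723e-01 -6.40279329e-02]
 [ 5.29934984e-01 -8.96107427e-02]
 [ 5.60227234e-01 -1.08921914e-01]] [ 89.47069734 102.36224773 115.25379812 128.14534851 141.0368989
 153.92844929]
pot [0.04397868 0.02809204]
buf [0.02543708 0.11006494]
glue 0.63 [143.7, 155.7, 24.8, 16.3] [[0.64511219 0.2944274 ]]
pins_tin 0.94 [137.2, 226.5, 50.2, 23.8] [[0.45975834 0.27155952]]
controller 0.59 [395.9, 247.8, 22.7, 45.9] [[ 0.39346988 -0.32770342]]
```

View pics/scene0.png

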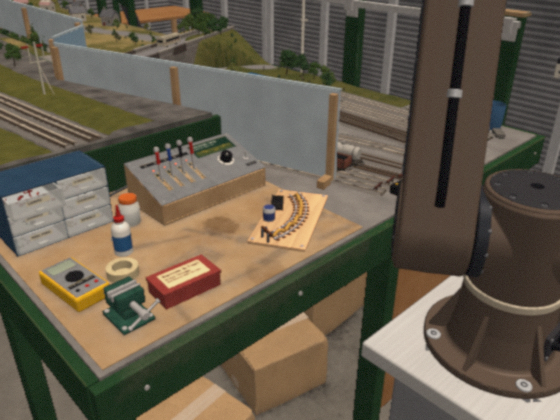

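The scene view agrees with this: the board is clear, the glue and tin are well to the left, and the console behind is out of the gripper's way. I'll work out the move to above the track's middle.

```bash
cat >> h.py <<'E'
def rel(xyz,yaw,pos=None,rot=None):
    s=arm.get_state();p=s["eef_pos"] if pos is None else pos
    e=s["ee_rot"] if rot is None else rot
    y=e[2];c,n=np.cos(y),np.sin(y);d=np.array(xyz)-p
    dy=(yaw-y+np.pi)%(2*np.pi)-np.pi
    return np.round([(c*d[0]+n*d[1])/.025,(n*d[0]-c*d[1])/.025,-d[2]/.025,-np.degrees(dy)/5],2)
E
python3 -c "
from h import *
print(rel([.50,-.02,.225],np.radians(-78)))"
```

```text
[-18.93  20.5    0.06 -17.07]
```

```bash
python3 -m crank '[[[-1.6,1.7,0,-1.4],[-3.2,3.4,0,-2.8],[-4.8,5.1,0,-4.2],[-6.4,6.8,0,-5.6],[-8,8.5,0,-7],[-9.6,10.2,0,-8.4],[-11.2,12,0,-10],[-12.8,13.8,0,-12],[-14.4,15.6,0,-14],[-16,17.4,0,-15.5],[-17.6,19,0,-17],[-18.9,20.5,0,-17]]]' 1 10
python3 - <<'E'
from h import *
import cv2
for i in range(1): s=arm.get_state();p,d=arm.grab_frame("wrist")
print(s["eef_pos"],s["ee_rot"],s["width"],s["qd"].round(3));cv2.imwrite("pics/w1.png",p[...,::-1]);np.savez("w1.npz",p=p,d=d,pos=s["eef_pos"],rot=s["ee_rot"])
for th in("stud_1_top","buffer_stop","test_board"):
    print(th,[(r["extent"],round(r["score"],2)) for r in arm.recognise(th,"wrist")][:8])
E
```

```text
t: 2.25
eef_pos: [0.5001, -0.0181, 0.227]
ee_rot: [-3.141, -0.0, -1.364]
force: [1.2, -0.7, 0.3]
width: 0.0006
gripper_force: 0.0
[ 0.50007912 -0.0180685   0.2269692 ] [-3.14052751e+00 -1.98290495e-05 -1.36447258e+00] 0.0006313188881312016 [ 0.64   0.235  0.247  0.001 -0.018 -0.691]
stud_1_top [([286.2, 221.9, 13.2, 26.3], 0.63)]
buffer_stop [([188.0, 53.7, 164.2, 212.7], 0.91)]
test_board [([189.5, 52.4, 161.3, 217.5], 0.58)]
```

View pics/w1.png

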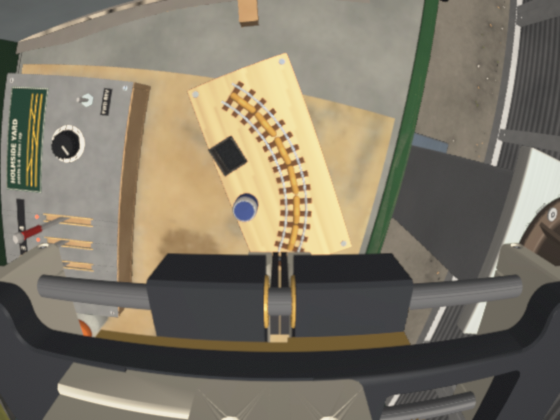

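The wrist view shows the whole curve and the open end (~235,95), but the gripper hides the buffer end. I'll back up along +y so the entire track shows.

```bash
python3 -m crank '[[[-1.5,0,0,0],[-3,0,0,0],[-4.5,0,0,0],[-4.5,0,0,0],[-4.5,0,0,0]]]'
python3 - <<'E'
from h import *
import cv2
s=arm.get_state();p,d=arm.grab_frame("wrist")
print(s["eef_pos"],s["ee_rot"],s["width"],s["qd"].round(3));cv2.imwrite("pics/w2.png",p[...,::-1]);np.savez("w2.npz",p=p,d=d,pos=s["eef_pos"],rot=s["ee_rot"])
for th in("stud_1_top","buffer_stop"):
    print(th,[(r["extent"],round(r["score"],2)) for r in arm.recognise(th,"wrist")][:8])
m=arm.trace("stud_1_top","wrist");print([(r["extent"],r["mask"].sum()) for r in m])
cv2.imwrite("pics/w2c.png",cv2.resize(p[20:320,120:440,::-1],None,fx=2,fy=2,interpolation=cv2.INTER_CUBIC)[:600])
E
```

```text
t: 3.08
eef_pos: [0.4763, 0.0891, 0.2267]
ee_rot: [-3.141, 0.0, -1.368]
force: [1.0, -0.1, 0.0]
width: 0.0003
gripper_force: 0.0
[0.47630682 0.08906984 0.22673432] [-3.14142313e+00  2.58054805e-05 -1.36776980e+00] 0.0002967076312652729 [-0.013  0.005  0.003  0.001 -0.    -0.003]
stud_1_top [([287.3, 69.6, 8.7, 28.4], 0.23)]
buffer_stop [([187.6, 0.0, 166.2, 195.1], 0.65)]
[([286.7, 132.1, 10.9, 26.2], np.int64(155)), ([254.8, 20.1, 17.5, 23.8], np.int64(183))]
```

View pics/w2c.png

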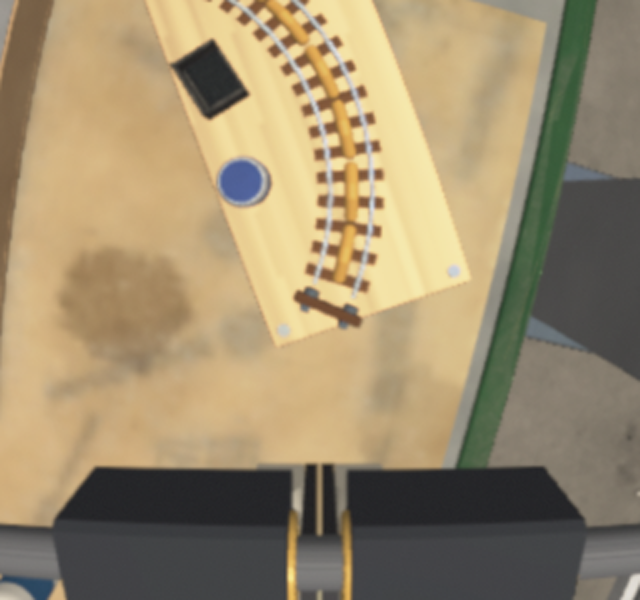

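In this crop the buffer stop is at (328,308), the stud joints are at about (351,226), (352,160), (335,97) and (308,45), the near corners are at (278,347) and (468,278), and everything is clear. I'll fit the board pose to these points.

```bash
cat >> h.py <<'E'
def wrist_xy(uv,z,pos,rot):
    c=arm.get_calibration("wrist");K=c["mtx"];M=c["mount"]
    v=(np.atleast_2d(uv)-K[:2,2])/K[0,0];th=np.hypot(*v.T)
    r=np.c_[v*(np.sin(th)/th)[:,None],np.cos(th)]
    Rt=Ro.from_euler("xyz",rot).as_matrix()
    o=Rt@M[:3,3]+pos;r=r@M[:3,:3].T@Rt.T
    return (o+r*((np.asarray(z)-o[2])/r[:,2])[:,None])[:,:2]
E
python3 - <<'E'
from h import *
def A(s): ph=(.09-s)/.16;return [.14-.16*np.cos(ph),.16*np.sin(ph)]
a=np.load("w2.npz");b=np.load("w1.npz")
c=np.array([[278,347],[468,278],[341,283],[351,226],[352,160],[335,97],[308,45],[328,308]])/2+[120,20]
z=np.array([.009,.009,.015,.015,.015,.015,.015,.032])
w=wrist_xy(c,z,a["pos"],a["rot"])
B=np.array([[.062,.125],[-.062,.125],A(-.0175),A(.018),A(.054),A(.090),A(.126),A(-.031)])
w1=wrist_xy([[190,92],[287,53]],.009,b["pos"],b["rot"]);B1=np.array([[.062,-.125],[-.062,-.125]])
for W,BB in((w,B),(np.r_[w,w1],np.r_[B,B1]),(w[[0,1]],B[[0,1]]),(w[2:],B[2:])):
    th,t,R=fit2(BB,W);print(np.degrees(th),t);print(((W-t)@R-BB).round(4).tolist())
    print([ (p.round(4).tolist(),round(np.degrees(y),1)) for p,y in(track_pose(0,th,t,R),track_pose(.18,th,t,R))])
# depth check on studs
d=a["d"];K=arm.get_calibration("wrist")
print(d[(c[:,1]).astype(int),c[:,0].astype(int)])
E
```

```text
31.478979816942317 [ 0.51227476 -0.03708911]
[[-0.0014, -0.0005], [0.0031, -0.0022], [-0.002, 0.0008], [0.0007, 0.002], [-0.0006, 0.0007], [0.0001, -0.0008], [-0.0002, 0.0009], [0.0003, -0.0009]]
[([0.4717, 0.0381], np.float64(89.3)), ([0.5608, -0.1074], np.float64(153.7))]
31.375339768174584 [ 0.51176368 -0.03676282]
[[-0.0014, -0.001], [0.0031, -0.0029], [-0.0019, 0.0003], [0.0008, 0.0015], [-0.0004, 0.0002], [0.0004, -0.0014], [0.0001, 0.0003], [0.0004, -0.0014], [-0.0025, 0.0034], [0.0014, 0.001]]
[([0.4713, 0.0385], np.float64(89.1)), ([0.5602, -0.1072], np.float64(153.6))]
32.28760050505891 [ 0.51520368 -0.03688524]
[[-0.0022, 0.0], [0.0022, -0.0]]
[([0.4736, 0.0377], np.float64(90.1)), ([0.5647, -0.1065], np.float64(154.5))]
31.591542444596424 [ 0.51187262 -0.03679378]
[[-0.0016, 0.0004], [0.001, 0.0015], [-0.0003, 0.0003], [0.0003, -0.0012], [-0.0001, 0.0004], [0.0007, -0.0014]]
[([0.4711, 0.0383], np.float64(89.4)), ([0.5605, -0.107], np.float64(153.8))]
[0.3853207  0.37244684 0.3685885  0.35703728 0.35377476 0.3384552
 0.3340709  0.35560253]
```

```bash
cat >> h.py <<'E'
TH=np.radians(31.5);T=np.array([.512,-.037]);RB=np.array([[np.cos(TH),-np.sin(TH)],[np.sin(TH),np.cos(TH)]])
def go(s,z):
    p,y=track_pose(s,TH,T,RB);return rel([*p,z],y-np.pi)
E
python3 -c "
from h import *
print(go(-.001,.038))"
```

```text
[1.91 0.6  7.54 2.53]
```

```bash
python3 -m crank '[[[1.9,0.6,1,1.3],[1.9,0.6,3,2.5],[1.9,0.6,5,2.5],[1.9,0.6,6.5,2.5],[1.9,0.6,7.5,2.5],[1.9,0.6,7.5,2.5],[1.9,0.6,7.5,2.5]]]'
python3 - <<'E'
from h import *
import cv2
s=arm.get_state();print(s["force"],s["eef_pos"],s["ee_rot"][2],go(-.001,.018))
p,d=arm.grab_frame("wrist");cv2.imwrite("pics/w3.png",p[...,::-1])
E
```

```text
t: 4.15
eef_pos: [0.4721, 0.0404, 0.0399]
ee_rot: [-3.141, 0.0, -1.586]
force: [0.2, 0.5, -0.0]
width: 0.0006
gripper_force: 0.0
[ 0.24548542  0.48165241 -0.01646635] [0.47210651 0.04037768 0.03989703] -1.585655990054233 [0.05 0.03 0.88 0.05]
```

View pics/w3.png

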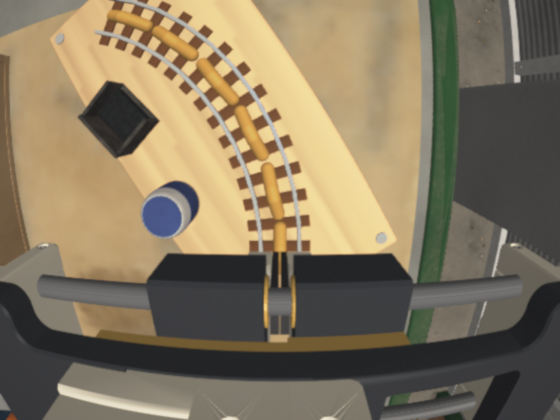

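Six studs are visible, at about (130,18), (175,42), (218,82), (252,132), (272,190) and (280,237, partly hidden), running straight to the fingertips. I'll check the fit against these.

Run:
```python
from h import *
s=arm.get_state()
w=wrist_xy([[272,190],[252,132],[218,82],[175,42],[130,18]],.02,s["eef_pos"],s["ee_rot"])
j=wrist_xy([[278,221],[266,162],[239,103],[198,61],[152,28]],.013,s["eef_pos"],s["ee_rot"])
def arc(w):
    b=(w-T)@RB-[.14,0];return np.c_[.09-.16*np.arctan2(b[:,1],-b[:,0]),np.hypot(*b.T)-.16].round(4)
print(arc(w),arc(j))
```

```text
[[ 3.800e-02 -1.000e-03]
 [ 7.230e-02 -1.000e-04]
 [ 1.061e-01 -7.000e-04]
 [ 1.416e-01 -8.000e-04]
 [ 1.766e-01 -3.000e-04]] [[ 0.0172 -0.0013]
 [ 0.0534 -0.0002]
 [ 0.0904  0.0011]
 [ 0.1253 -0.0012]
 [ 0.1631 -0.0004]]
```

```bash
python3 -m crank '[[[0,0,0.3,0],[0,0,0.6,0],[0,0,0.75,0],[0,0,0.85,0],[0,0,0.85,0],[0,0,0.85,0]]]'
python3 - <<'E'
from h import *
s=arm.get_state();print(s["force"],s["eef_pos"],s["ee_rot"][2])
for d in np.arange(6,190,6): print(int(d),go(d/1000,.0185))
E
```

```text
t: 4.95
eef_pos: [0.4715, 0.0405, 0.018]
ee_rot: [-3.141, 0.0, -1.585]
force: [-1.3, 0.5, 4.1]
width: 0.0006
gripper_force: 2.3
[-1.28802296  0.5067362   4.0541456 ] [0.47148513 0.04047665 0.01798042] -1.5853544533987356
6 [ 0.33 -0.   -0.02 -0.45]
12 [ 0.57 -0.02 -0.02 -0.88]
18 [ 0.81 -0.04 -0.02 -1.31]
24 [ 1.05 -0.07 -0.02 -1.74]
30 [ 1.28 -0.11 -0.02 -2.17]
36 [ 1.52 -0.16 -0.02 -2.6 ]
42 [ 1.75 -0.22 -0.02 -3.03]
48 [ 1.98 -0.29 -0.02 -3.46]
54 [ 2.21 -0.36 -0.02 -3.89]
60 [ 2.44 -0.45 -0.02 -4.32]
66 [ 2.66 -0.54 -0.02 -4.75]
72 [ 2.87 -0.64 -0.02 -5.18]
78 [ 3.09 -0.75 -0.02 -5.61]
84 [ 3.3  -0.87 -0.02 -6.04]
90 [ 3.5  -0.99 -0.02 -6.47]
96 [ 3.7  -1.12 -0.02 -6.9 ]
102 [ 3.9  -1.26 -0.02 -7.33]
108 [ 4.09 -1.41 -0.02 -7.76]
114 [ 4.27 -1.56 -0.02 -8.19]
120 [ 4.45 -1.72 -0.02 -8.62]
126 [ 4.62 -1.89 -0.02 -9.05]
132 [ 4.79 -2.06 -0.02 -9.47]
138 [ 4.95 -2.24 -0.02 -9.9 ]
144 [  5.1   -2.43  -0.02 -10.33]
150 [  5.25  -2.62  -0.02 -10.76]
156 [  5.38  -2.82  -0.02 -11.19]
162 [  5.51  -3.02  -0.02 -11.62]
168 [  5.64  -3.22  -0.02 -12.05]
174 [  5.75  -3.43  -0.02 -12.48]
180 [  5.86  -3.65  -0.02 -12.91]
186 [  5.96  -3.87  -0.02 -13.34]
```

Stud 1 is down about 4 mm (4.1 N). Now the stroke.

```bash
python3 -m crank '[[[0.33,0,0,-0.45],[0.57,-0.02,0,-0.88],[0.81,-0.04,0,-1.31],[1.05,-0.07,0,-1.74],[1.28,-0.11,0,-2.17],[1.52,-0.16,0,-2.6],[1.52,-0.16,0,-2.6],[1.75,-0.22,0,-3.03],[1.98,-0.29,0,-3.46],[2.21,-0.36,0,-3.89],[2.44,-0.45,0,-4.32],[2.66,-0.54,0,-4.75]]]'
python3 - <<'E'
from h import *
s=arm.get_state();print(s["force"],s["eef_pos"],s["ee_rot"][2])
for d in np.arange(66,190,6): print(int(d),go(d/1000,.0182))
E
```

```text
t: 6.45
eef_pos: [0.484, -0.026, 0.0179]
ee_rot: [-3.141, 0.0, -1.171]
force: [-1.8, 2.1, 4.7]
width: 0.0007
gripper_force: 2.4
[-1.80874425  2.06129293  4.71767577] [ 0.48399787 -0.0260126   0.01792112] -1.1705577484937475
66 [ 0.    0.   -0.01  0.01]
72 [ 0.24 -0.   -0.01 -0.42]
78 [ 0.48 -0.02 -0.01 -0.85]
84 [ 0.72 -0.04 -0.01 -1.28]
90 [ 0.96 -0.07 -0.01 -1.71]
96 [ 1.2  -0.11 -0.01 -2.14]
102 [ 1.43 -0.16 -0.01 -2.57]
108 [ 1.66 -0.22 -0.01 -3.  ]
114 [ 1.9  -0.28 -0.01 -3.43]
120 [ 2.12 -0.36 -0.01 -3.86]
126 [ 2.35 -0.44 -0.01 -4.29]
132 [ 2.57 -0.53 -0.01 -4.72]
138 [ 2.79 -0.63 -0.01 -5.15]
144 [ 3.   -0.74 -0.01 -5.58]
150 [ 3.21 -0.86 -0.01 -6.01]
156 [ 3.42 -0.98 -0.01 -6.44]
162 [ 3.62 -1.11 -0.01 -6.87]
168 [ 3.81 -1.25 -0.01 -7.3 ]
174 [ 4.   -1.4  -0.01 -7.73]
180 [ 4.19 -1.55 -0.01 -8.16]
186 [ 4.37 -1.71 -0.01 -8.59]
```

```bash
python3 -m crank '[[[0.24,0,0,-0.42],[0.48,-0.02,0,-0.85],[0.72,-0.04,0,-1.28],[0.96,-0.07,0,-1.71],[1.2,-0.11,0,-2.14],[1.43,-0.16,0,-2.57],[1.66,-0.22,0,-3],[1.66,-0.22,0,-3],[1.9,-0.28,0,-3.43],[2.12,-0.36,0,-3.86],[2.35,-0.44,0,-4.29],[2.57,-0.53,0,-4.72]]]'
python3 - <<'E'
from h import *
s=arm.get_state();print(s["force"],s["eef_pos"],s["ee_rot"][2])
for d in np.arange(132,190,6): print(int(d),go(d/1000,.0182))
E
```

```text
t: 7.95
eef_pos: [0.5197, -0.0801, 0.0174]
ee_rot: [3.14, 0.002, -0.76]
force: [-2.5, 1.4, 4.8]
width: 0.0005
gripper_force: 2.4
[-2.53185564  1.44503692  4.78908961] [ 0.51967177 -0.08007601  0.01743235] -0.7599214634004743
132 [ 0.05 -0.05 -0.03 -0.02]
138 [ 0.29 -0.05 -0.03 -0.45]
144 [ 0.52 -0.07 -0.03 -0.88]
150 [ 0.76 -0.09 -0.03 -1.31]
156 [ 1.   -0.12 -0.03 -1.73]
162 [ 1.24 -0.16 -0.03 -2.16]
168 [ 1.47 -0.21 -0.03 -2.59]
174 [ 1.71 -0.27 -0.03 -3.02]
180 [ 1.94 -0.34 -0.03 -3.45]
186 [ 2.16 -0.41 -0.03 -3.88]
```

```bash
python3 -m crank '[[[0.29,-0.05,-0.02,-0.45],[0.52,-0.07,-0.02,-0.88],[0.76,-0.09,-0.02,-1.3],[1,-0.12,-0.02,-1.73],[1.24,-0.16,-0.02,-2.16],[1.47,-0.21,-0.02,-2.6],[1.71,-0.27,-0.02,-3],[1.97,-0.34,-0.02,-3.5],[1.97,-0.34,-0.02,-3.5],[1.97,-0.34,-0.02,-3.5]]]'
python3 - <<'E'
from h import *
import cv2
s=arm.get_state();print(s["force"],s["eef_pos"],s["ee_rot"][2],go(.18,.018))
p,d=arm.grab_frame("top");cv2.imwrite("pics/t4.png",cv2.resize(p[150:300,190:390,::-1],None,fx=4,fy=4))
p,d=arm.grab_frame("scene");cv2.imwrite("pics/s4.png",cv2.resize(p[150:290,200:380,::-1],None,fx=4,fy=4))
E
```

```text
t: 9.2
eef_pos: [0.5628, -0.108, 0.0185]
ee_rot: [-3.142, -0.001, -0.455]
force: [0.2, -2.2, 5.4]
width: 0.0006
gripper_force: 2.2
[ 0.22846226 -2.24650475  5.42232412] [ 0.5627915  -0.10796795  0.01846381] -0.4549806630052473 [-0.09  0.02  0.02  0.04]
```

View pics/s4.png

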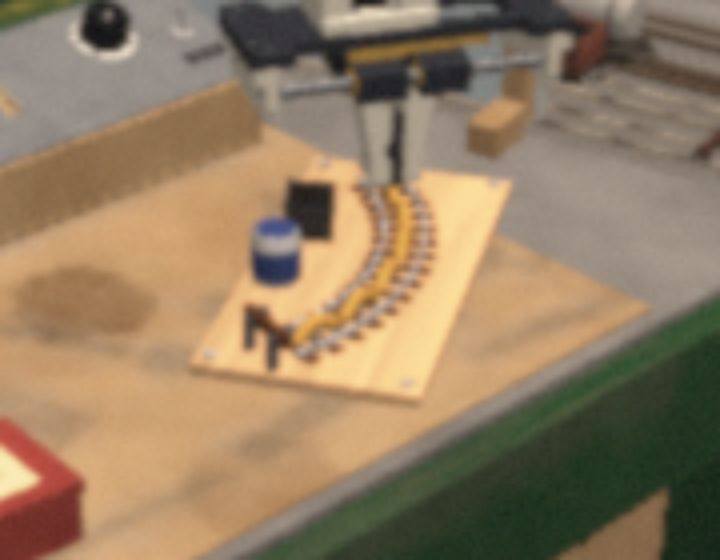

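The scene view shows the fingertips at the open end of the track, with the pot, bin and buffer where they were. The first studs have sprung back, and 5 N on the tip at stud 6's centre is about 4.5 mm of dip.

```bash
python3 -c "
from station import arm
print(arm.job_done())"
```

```text
the job is handed in; nothing more can be done
None
```

The job is handed in: I stroked the six studs in order from the buffer stop to the open end at about 4–5 mm dip, judged from tip force and height. The fingertips are still holding only the last stud down with about 5 N. In the last picture the pot, bin and buffer stop look unmoved.

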